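# Stack two turned hubs on the finishing stand

## Robot

A 7-joint arm with a two-finger parallel gripper is mounted at the origin on the work surface. World frame = base frame: x ahead of the robot, y to its left, z up, the work surface at z = 0. Lengths are in m, angles in rad, forces in N, time in s.
With the tool pointing down it reaches from about 0.425 to 0.825 m from the base axis. Payload 3.6 kg.
Tool frame: the origin (TCP) lies where the fingers leave the gripper's body, on its centre line; the fingertips stand 73 mm ahead of it and the grasp point (between the pads) lies 54 mm ahead of it; x points along the fingers, y is the direction in which the jaws open and shut, and the axes are right-handed (so a half turn about x gives the same grasp; the last joint's range is limited). The gripper opens to 85 mm and grips with 20 to 120 N. Pads are 22 mm wide; open, the fingers measure 114 mm over their backs; the gripper's body (76 mm by 85 mm) begins 54 mm behind the grasp point. The pads swing forward as they close: fully open they stand 13 mm farther back than shut.
Start: joints at [-1.145, 0.615, -0.013, 1.423, 0.008, 1.103, -0.04], TCP at [0.284, 0.584, 0.304] pointing down, gripper open.
Joint ranges: [-3.12, 3.12], [-0.3, 2.06], [-1.34, 1.32], [0.26, 2.42], [-1.36, 4.5], [0.01, 1.98], [-2.84, 2.84]. Speed limits (rad/s): [2.79, 2.79, 3.14, 3.14, 3.14, 3.14, 3.14].

## Interface

Orientations are given as a unit quaternion [x, y, z, w].
In Python, from station import arm, snapshot, camera_info, ticket gives the robot as it stands. Calls block until the motion is done:
- arm.movep(position, orientation): joint-space move of the TCP to a pose.
- arm.line_to(position, velocity=0.15, ori=None): straight line of the TCP; ori=None keeps the orientation; velocity is the mean speed in m/s.
- arm.move_j(angles): joint-space move.
- arm.move_gripper(opening, effort=None): opening from 0.0 (shut) to 1.0 (fully open); effort is the grip in N (None keeps the last); returns when the fingers have stopped.
- arm.pause(seconds).
- arm.ik(position, orientation): joint angles nearest the present ones, or None.
- snapshot(name): name is "scene" or "top"; returns the picture (384x512x3 uint8, blue, green, red); there is no depth.
- camera_info(name): a dict with "fx", "fy", "cx", "cy" (pixels), "dist_coeffs" ([k1, k2, p1, p2, k3] as OpenCV has them; the pictures are not rectified), "R" (3x3) and "t" (3): a world point X has camera coordinates R X + t. Camera axes: x right, y down, z forward; pixel columns grow to the right and rows downward; lengths in m; the calibration is good to about 2 mm. A picture is of the moment at which its call begins. camera_info takes no time and is no camera call.
A pose or a line that the arm cannot do raises arm.MotionError and nothing moves.
- ticket.finish_job(): hands the job in, once; it reports no verdict.
Readings, each from a call of its own:
- arm.read_time(): time.
- arm.read_joint_positions(): joint angles.
- arm.read_dq(): joint speeds.
- arm.read_effort(): joint torques, N m.
- arm.read_tool_pos(): TCP position.
- arm.read_eef_rot(): TCP orientation.
- arm.read_ft_force(): force on the tool from outside, world axes, zero at the start.
- arm.read_wrist_torque(): the same for the moment, N m.
- arm.read_opening(): opening from 0.0 (shut) to 1.0 (fully open).
Only numpy, scipy, OpenCV 4.12 (cv2) and the standard library are available. Lean on these libraries where they do the work, as an engineer would, in place of code of your own. Each camera call takes 0.05 s, during which the arm holds its last target.

## Task

Load the finishing stand for the next coat: put the dark walnut hub over the steel spigot, flange down, fully home on the round board, then put the pale maple hub over the same spigot, flange down, fully home on top of the walnut one. Lower each part all the way before letting go, do not drop it, and leave the green-painted hub where it is.

Things in the scene. Friction and masses are not known exactly. Their poses are not given: they have to be found in the camera images.
- spigot_seat (a point): Finishing stand, fixed to the bench: a round brown board, 150 mm across and 20 mm thick, with an upright steel spigot in its middle. This point is on the spigot's axis at the board's upper face, z up. The spigot is 66 mm tall above this point: 24 mm across for the lower 40 mm, then tapering to 12 mm across at its tip.
- walnut_hub_mid (a point): Dark walnut flanged hub, loose, about 0.1 to 0.18 kg, starting flange down on the bench top (z = 0). 50 mm tall: a round flange 96 mm across and 12 mm thick at the bottom, and above it a round hub 52 mm across and 38 mm tall (to grip across from above). A straight bore 32 mm across runs right through. This point is on its axis half-way up, 25 mm above its underside; z is its axis, up from the flange face.
- maple_hub_mid (a point): Pale maple flanged hub, loose, same shape, sizes and mass as the walnut one and likewise starting flange down on the bench. This point is on its axis half-way up, 25 mm above its underside; z is its axis. On top of the seated walnut hub its underside is 50 mm above the board.
- green_hub_mid (a point): Green-painted flanged hub, loose, same shape and sizes, flange down on the bench: not part of this job, to be left in place. This point is on its axis, 25 mm above its underside.
Things that resemble listed ones, but are neither listed nor needed, are in the scene too. What is shaped like the part that bears maple_hub_mid but pink or purple is not meant.

How it is judged:
By the outcome, as a careful person would: the job done as asked, in the order asked, and still so for the second after the job is handed in, with the robot touching nothing.
It also fails if it takes over 64 s, if anything falls off the work surface, if the arm or the gripper's body presses on something with over 40 N, if the wrist force passes 120 N, or if a joint passes its speed limit or range.

## Working session

There is one attempt and no reset: what is moved stays moved. The work goes in short steps, each a Python script; the robot and the scene stay as the last script left them, time stands still between calls to the robot, and variables do not carry over. Pictures are saved under pics/ and viewed, and the job is handed in when it is done.

```bash
mkdir -p pics; python3 - <<'E'
from station import arm, snapshot, camera_info
import cv2
for n in("scene","top"):
    im=snapshot(n); cv2.imwrite(f"pics/{n}0.png",im); print(n,camera_info(n))
print(arm.read_time(),arm.read_tool_pos(),arm.read_eef_rot(),arm.read_opening())
E
```

```text
scene {'fx': 371.2714876654841, 'fy': 371.2714876654841, 'cx': 260.2963282709537, 'cy': 198.0891956583197, 'dist_coeffs': array([-0.09514126,  0.        ,  0.        ,  0.        ,  0.        ]), 'R': array([[-0.20690727,  0.97834656, -0.0052332 ],
       [ 0.60530073,  0.12380706, -0.78630963],
       [-0.76863542, -0.16586084, -0.61781047]]), 't': array([ 0.12302666, -0.33570375,  1.32823195])}
top {'fx': 391.20178124153955, 'fy': 391.20178124153955, 'cx': 263.1843706298128, 'cy': 190.91016925533694, 'dist_coeffs': array([-0.0914134,  0.       ,  0.       ,  0.       ,  0.       ]), 'R': array([[-0.0223376 , -0.99949048,  0.02279947],
       [-0.99711378,  0.02061771, -0.07306855],
       [ 0.07256125, -0.02436584, -0.99706628]]), 't': array([-0.00310408,  0.61690958,  0.78620317])}
0.1 [0.28411812 0.58402936 0.30282882] [ 0.15788206  0.68924655 -0.15952949  0.68888518] 0.9964344386996725
```

View pics/scene0.png

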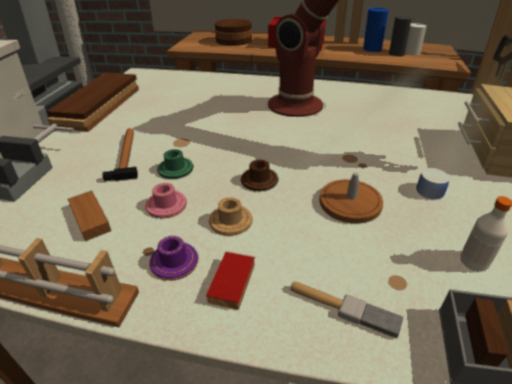

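View pics/top0.png

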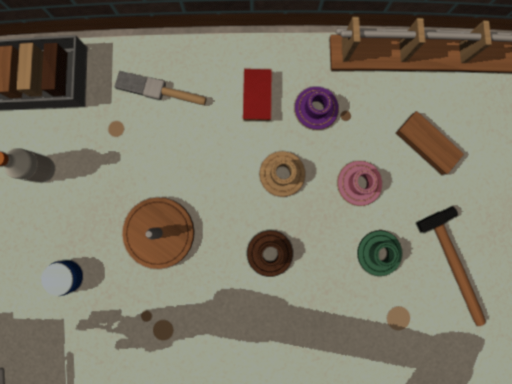

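```bash
cat > h.py <<'E'
import cv2,numpy as np
from station import camera_info
from scipy.optimize import minimize
def proj(n,P):
    c=camera_info(n);K=np.array([[c['fx'],0,c['cx']],[0,c['fy'],c['cy']],[0,0,1]])
    rv=cv2.Rodrigues(c['R'])[0]
    return cv2.projectPoints(np.asarray(P,float).reshape(-1,1,3),rv,c['t'],K,c['dist_coeffs'])[0][:,0]
def ray(n,uv,z):
    c=camera_info(n);K=np.array([[c['fx'],0,c['cx']],[0,c['fy'],c['cy']],[0,0,1]])
    p=cv2.undistortPoints(np.array([[uv]],float),K,c['dist_coeffs'])[0,0]
    d=c['R'].T@np.array([p[0],p[1],1]);o=-c['R'].T@c['t']
    return (o+d*(z-o[2])/d[2])[:2]
a=np.linspace(0,2*np.pi,72,endpoint=False)
def circ(x,y,z,r): return np.c_[x+r*np.cos(a),y+r*np.sin(a),np.full(72,z)]
HUB=[(0,.012,.048,.048),(.012,.05,.026,.026)]
BOARD=[(-.02,0,.075,.075)]
SPIG=[(0,.04,.012,.012),(.04,.066,.012,.006)]
def render(n,x,y,z0,parts,S=4):
    m=np.zeros((384*S,512*S),np.uint8)
    for zb,zt,rb,rt in parts:
        p=proj(n,np.r_[circ(x,y,z0+zb,rb),circ(x,y,z0+zt,rt)])
        h=cv2.convexHull(((p+.5)*S-.5).astype(np.float32)).round().astype(np.int32)
        cv2.fillConvexPoly(m,h,255)
    return cv2.resize(m,(512,384),interpolation=cv2.INTER_AREA).astype(float)/255
E
python3 - <<'E'
import cv2,numpy as np
from h import *
t=cv2.imread('pics/top0.png');s=cv2.imread('pics/scene0.png')
def crop(im,u,v,r=50): return cv2.resize(im[v-r:v+r,u-r:u+r],(380,290) if 0 else (290,290),interpolation=cv2.INTER_CUBIC)
cv2.imwrite('pics/crop.png',np.vstack([np.hstack([crop(t,270,253),crop(t,282,174)]),np.hstack([crop(t,158,233),crop(s,245,200,)])]))
for k,uv in dict(w=(270,253),m=(282,174),pink=(360,183),pur=(317,107),g=(380,253)).items(): print(k,ray('top',uv,.03))
print(ray('top',(158,233),.02))
for p in [(270,253),(282,174),(360,183),(158,218),(158,258)]: print(cv2.cvtColor(t[p[1]-22:p[1]-21,p[0]:p[0]+1],cv2.COLOR_BGR2HSV), t[p[1]-18,p[0]-3])
E
```

```text
w [ 0.4894964  -0.02720723]
m [ 0.65024903 -0.05569826]
pink [ 0.6284626  -0.21748071]
pur [ 0.79053116 -0.13320231]
g [ 0.4829274  -0.25405411]
[0.53440207 0.20233543]
[[[ 11 148  62]]] [17 27 46]
[[[ 16 118 143]]] [ 67 104 138]
[[[179  75 140]]] [ 80  81 128]
[[[ 30  33 138]]] [ 44  74 115]
[[[17 40 45]]] [ 47  78 121]
```

View pics/crop.png

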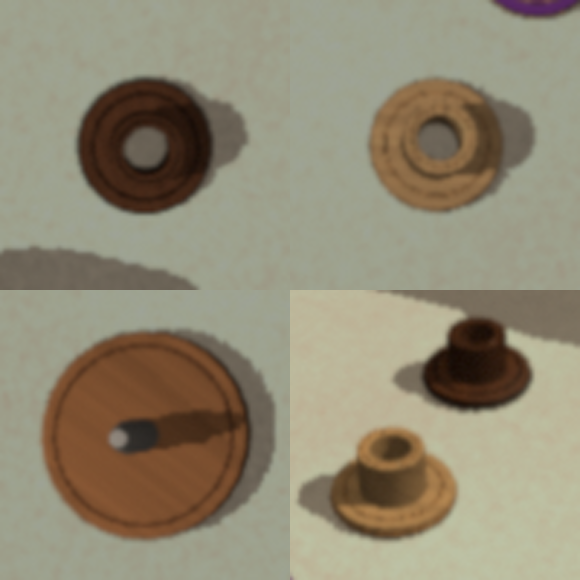

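The crop confirms the choices. These are the candidates, as pixels in the top view:
- **Walnut:** dark brown hub at (270,253), chosen. It is the only dark brown hub.
- **Maple:** pale tan hub at (282,174), chosen. The pink one at (360,183) and the purple one at (317,107) are decoys.
- **Green:** (380,253), to stay where it is.
- **Stand:** round board at (158,233), with the spigot tip near (150,233).

Next I'll fit the positions using silhouettes from both cameras.

```bash
cat > fit.py <<'E'
from h import *
def seg(im,u,v,r=45,thr=80):
    hsv=cv2.cvtColor(im,cv2.COLOR_BGR2HSV);
    m=((hsv[...,1]>thr)&((hsv[...,0]<25)|(hsv[...,0]>170))).astype(np.uint8)
    w=np.zeros_like(m);cv2.circle(w,(int(u),int(v)),r,1,-1);m&=w
    n,l,st,_=cv2.connectedComponentsWithStats(m)
    k=1+np.argmax(st[1:,4]);m=(l==k).astype(np.uint8)
    c,_=cv2.findContours(m,cv2.RETR_EXTERNAL,cv2.CHAIN_APPROX_NONE)
    o=np.zeros_like(m);cv2.drawContours(o,c,-1,1,-1);return o.astype(float)
def fit(masks,x0,z0,parts):
    f=lambda p:sum(np.abs(render(n,p[0],p[1],z0,parts)-m).sum() for n,m in masks.items())
    r=minimize(f,x0,method='Nelder-Mead',options=dict(initial_simplex=[x0,[x0[0]+.01,x0[1]],[x0[0],x0[1]+.01]],xatol=1e-4,fatol=.1))
    return r.x,r.fun
E
python3 - <<'E'
from fit import *
I={n:cv2.imread(f'pics/{n}0.png') for n in('top','scene')}
vis={n:I[n].copy() for n in I}
for k,pt,ps,z0,parts,x0 in [('w',(270,253),(260,175),0,HUB,[.489,-.027]),('m',(282,174),(231,216),0,HUB,[.65,-.056]),('b',(158,233),(351,201),.02,BOARD,[.534,.202])]:
    M={'top':seg(I['top'],*pt),'scene':seg(I['scene'],*ps)}
    if k=='b': M={kk:cv2.morphologyEx(v,cv2.MORPH_CLOSE,np.ones((9,9))) for kk,v in M.items()}
    for sel in (['top'],['scene'],['top','scene']):
        x,fv=fit({n:M[n] for n in sel},x0,z0,parts); print(k,sel,x.round(4),round(fv,1),[M[n].sum() for n in sel])
    for n in I:
        c,_=cv2.findContours((render(n,*x,z0,parts+(SPIG if k=='b' else []))>.5).astype(np.uint8),0,1);cv2.drawContours(vis[n],c,-1,(0,255,0),1)
        c,_=cv2.findContours(M[n].astype(np.uint8),0,1);cv2.drawContours(vis[n],c,-1,(0,0,255),1)
    if k=='b':
        print('spig tip pred',proj('top',[[*x,.086]]),proj('scene',[[*x,.086]]))
cv2.imwrite('pics/v.png',np.hstack([cv2.resize(vis['top'][130:300,110:320],(400,324)),cv2.resize(vis['scene'][130:260,195:395],(400,324))]))
E
```

```text
w ['top'] [ 0.4884 -0.027 ] 85.4 [np.float64(1619.0)]
w ['scene'] [ 0.48   -0.0275] 109.6 [np.float64(813.0)]
w ['top', 'scene'] [ 0.4871 -0.027 ] 223.3 [np.float64(1619.0), np.float64(813.0)]
m ['top'] [ 0.6538 -0.0577] 40.5 [np.float64(1635.0)]
m ['scene'] [ 0.65   -0.0576] 76.4 [np.float64(1217.0)]
m ['top', 'scene'] [ 0.6535 -0.0571] 146.7 [np.float64(1635.0), np.float64(1217.0)]
b ['top'] [0.5357 0.2038] 194.0 [np.float64(4036.0)]
b ['scene'] [0.5292 0.2056] 140.4 [np.float64(2227.0)]
b ['top', 'scene'] [0.534 0.205] 374.9 [np.float64(4036.0), np.float64(2227.0)]
spig tip pred [[148.13157665 234.41592877]] [[354.69840835 173.79007303]]
```

View pics/v.png

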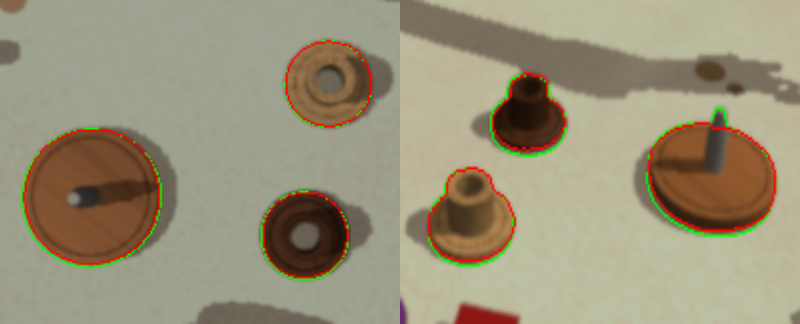

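```bash
python3 - <<'E'
from fit import *
s=cv2.imread('pics/scene0.png');hsv=cv2.cvtColor(s,cv2.COLOR_BGR2HSV)
for u,v0,v1 in [(262,180,196),(231,222,240),(351,208,226)]:
    print(u,[(v,*hsv[v,u]) for v in range(v0,v1)])
def c(im,u,v,r=25): return cv2.resize(im[v-r:v+r,u-r:u+r],(390,390),interpolation=cv2.INTER_NEAREST)
t=cv2.imread('pics/top0.png')
cv2.imwrite('pics/c2.png',np.hstack([c(t,155,233),c(s,354,190)]))
E
```

```text
262 [(180, np.uint8(13), np.uint8(183), np.uint8(39)), (181, np.uint8(12), np.uint8(174), np.uint8(44)), (182, np.uint8(10), np.uint8(169), np.uint8(59)), (183, np.uint8(11), np.uint8(171), np.uint8(70)), (184, np.uint8(11), np.uint8(176), np.uint8(68)), (185, np.uint8(12), np.uint8(169), np.uint8(65)), (186, np.uint8(11), np.uint8(169), np.uint8(71)), (187, np.uint8(11), np.uint8(163), np.uint8(72)), (188, np.uint8(11), np.uint8(160), np.uint8(59)), (189, np.uint8(13), np.uint8(130), np.uint8(45)), (190, np.uint8(21), np.uint8(60), np.uint8(72)), (191, np.uint8(26), np.uint8(46), np.uint8(134)), (192, np.uint8(28), np.uint8(43), np.uint8(178)), (193, np.uint8(28), np.uint8(42), np.uint8(187)), (194, np.uint8(28), np.uint8(42), np.uint8(189)), (195, np.uint8(28), np.uint8(42), np.uint8(188))]
231 [(222, np.uint8(16), np.uint8(135), np.uint8(85)), (223, np.uint8(16), np.uint8(138), np.uint8(89)), (224, np.uint8(16), np.uint8(138), np.uint8(105)), (225, np.uint8(16), np.uint8(137), np.uint8(138)), (226, np.uint8(16), np.uint8(137), np.uint8(162)), (227, np.uint8(16), np.uint8(139), np.
[... 834 characters left out ...]
 np.uint8(13), np.uint8(175), np.uint8(131)), (213, np.uint8(13), np.uint8(174), np.uint8(123)), (214, np.uint8(13), np.uint8(176), np.uint8(119)), (215, np.uint8(13), np.uint8(173), np.uint8(127)), (216, np.uint8(13), np.uint8(172), np.uint8(129)), (217, np.uint8(13), np.uint8(179), np.uint8(107)), (218, np.uint8(13), np.uint8(180), np.uint8(75)), (219, np.uint8(13), np.uint8(182), np.uint8(56)), (220, np.uint8(13), np.uint8(183), np.uint8(53)), (221, np.uint8(13), np.uint8(186), np.uint8(52)), (222, np.uint8(13), np.uint8(121), np.uint8(63)), (223, np.uint8(20), np.uint8(62), np.uint8(103)), (224, np.uint8(27), np.uint8(45), np.uint8(154)), (225, np.uint8(30), np.uint8(39), np.uint8(182))]
```

View pics/c2.png

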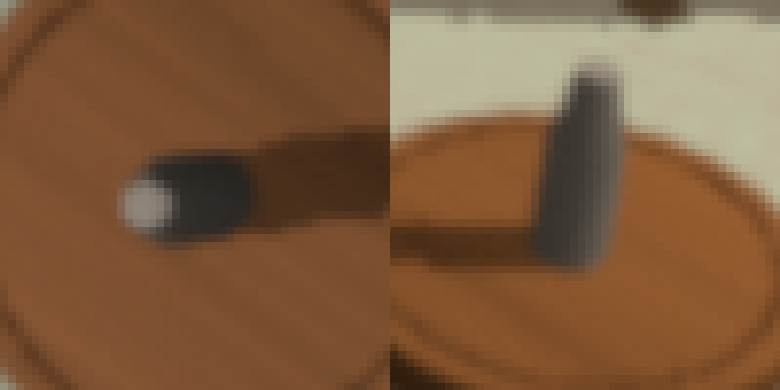

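The silhouettes and the spigot tip agree to about 1 mm. The tip is at (148.5,233.8) in top and (355.2,173.9) in scene, against predictions of (148.1,234.4) and (354.7,173.8). Now I'll grasp the walnut hub.

```bash
cat > mv.py <<'E'
from station import arm,snapshot
import numpy as np,cv2
from scipy.spatial.transform import Rotation as Ro
def q(th):
    c,s=np.cos(th),np.sin(th)
    return list(Ro.from_matrix(np.array([[0,c,s],[0,s,-c],[-1,0,0]])).as_quat())
def snap(tag):
    for n in('top','scene'): cv2.imwrite(f'pics/{n}_{tag}.png',snapshot(n))
def st(l=''): print(l,'t',round(arm.read_time(),2),'p',np.round(arm.read_tool_pos(),4),'F',np.round(arm.read_ft_force(),1),'op',round(arm.read_opening(),3))
E
python3 - <<'E'
from mv import *
R0=Ro.from_quat(arm.read_eef_rot()).as_matrix();print(R0.round(2))
for nm,x,y in(('w',.488,-.027),('m',.6535,-.0575),('s',.535,.205)):
  for th in np.arange(-180,180,30):
    r=[arm.ik([x,y,z],q(np.radians(th))) for z in (.09,.26)]
    print(nm,th,[None if v is None else np.round(v,2).tolist() for v in r])
E
```

```text
[[-0.    0.44  0.9 ]
 [-0.    0.9  -0.44]
 [-1.   -0.    0.  ]]
w -180 [[0.29, 0.75, -0.42, 2.07, 0.67, 0.46, 2.5], [-0.68, 0.67, 1.14, 1.96, -0.73, 1.0, -2.34]]
w -150 [[-0.63, 1.05, 1.13, 2.09, -1.27, 0.97, -1.36], [-0.68, 0.67, 1.14, 1.96, -0.73, 1.0, -1.82]]
w -120 [[-0.45, 0.85, 0.74, 2.09, -1.04, 0.63, -1.06], [-0.68, 0.67, 1.14, 1.96, -0.73, 1.0, -1.3]]
w -90 [[-0.27, 0.76, 0.43, 2.08, -0.72, 0.45, -0.85], [-0.48, 0.51, 0.72, 1.95, -0.44, 0.85, -1.09]]
w -60 [[-0.21, 0.74, 0.33, 2.08, -0.58, 0.41, -0.47], [-0.41, 0.48, 0.61, 1.95, -0.37, 0.82, -0.65]]
w -30 [[-0.15, 0.73, 0.24, 2.08, -0.44, 0.38, -0.08], [-0.33, 0.46, 0.49, 1.95, -0.29, 0.81, -0.2]]
w 0 [[-0.09, 0.72, 0.15, 2.08, -0.28, 0.36, 0.29], [-0.25, 0.44, 0.37, 1.94, -0.22, 0.79, 0.24]]
w 30 [[-0.04, 0.71, 0.07, 2.08, -0.13, 0.36, 0.66], [-0.17, 0.43, 0.25, 1.94, -0.15, 0.79, 0.69]]
w 60 [[0.02, 0.71, -0.01, 2.08, 0.02, 0.35, 1.04], [-0.09, 0.43, 0.14, 1.94, -0.08, 0.78, 1.14]]
w 90 [[0.08, 0.71, -0.11, 2.07, 0.2, 0.36, 1.38], [-0.01, 0.42, 0.03, 1.94, -0.02, 0.78, 1.6]]
w 120 [[0.15, 0.72, -0.21, 2.07, 0.37, 0.38, 1.7
[... 1799 characters left out ...]
.37, 0.93, -1.1]]
s -30 [[-0.57, 0.8, 0.28, 1.85, -0.38, 0.55, -0.57], [-0.66, 0.57, 0.41, 1.72, -0.27, 0.91, -0.67]]
s 0 [[-0.52, 0.79, 0.18, 1.84, -0.25, 0.53, -0.17], [-0.58, 0.55, 0.28, 1.72, -0.19, 0.9, -0.22]]
s 30 [[-0.46, 0.78, 0.08, 1.84, -0.12, 0.52, 0.23], [-0.51, 0.54, 0.16, 1.71, -0.11, 0.89, 0.22]]
s 60 [[-0.4, 0.78, -0.01, 1.84, 0.02, 0.52, 0.63], [-0.43, 0.54, 0.04, 1.71, -0.02, 0.89, 0.67]]
s 90 [[-0.34, 0.78, -0.11, 1.84, 0.15, 0.53, 1.03], [-0.35, 0.54, -0.09, 1.71, 0.06, 0.89, 1.11]]
s 120 [[-0.28, 0.79, -0.2, 1.84, 0.28, 0.54, 1.43], [-0.26, 0.55, -0.23, 1.71, 0.15, 0.9, 1.55]]
s 150 [[-0.2, 0.8, -0.33, 1.83, 0.45, 0.58, 1.8], [-0.17, 0.57, -0.38, 1.7, 0.25, 0.92, 1.98]]
```

```bash
python3 - <<'E'
from mv import *
Q=q(np.radians(60)); x,y=.488,-.027
arm.movep([x,y,.20],Q); st('above')
arm.line_to([x,y,.092],velocity=.1); st('down')
snap('g1')
arm.move_gripper(0.0,40); st('grip')
arm.line_to([x,y,.205],velocity=.12); st('up')
snap('g2')
E
python3 -c "
import cv2,numpy as np
a=[cv2.imread(f'pics/{n}.png') for n in('top_g1','scene_g1','top_g2','scene_g2')]
b=[cv2.resize(a[0][170:330,180:380],(400,300)),cv2.resize(a[1][90:240,160:360],(400,300)),cv2.resize(a[2][170:330,180:380],(400,300)),cv2.resize(a[3][90:240,160:360],(400,300))]
cv2.imwrite('pics/gg.png',np.vstack([np.hstack(b[:2]),np.hstack(b[2:])]))"
```

```text
above t 2.42 p [ 0.4884 -0.0258  0.2001] F [ 0.1 -0.2  0.1] op 0.998
down t 3.66 p [ 0.4884 -0.027   0.0925] F [-0.1 -0.4 -0.5] op 1.0
grip t 4.17 p [ 0.4881 -0.0271  0.0926] F [-0.6 -0.3  5.4] op 0.601
up t 5.27 p [ 0.4875 -0.0269  0.2043] F [-0.  -0.2 -0.8] op 0.604
```

View pics/gg.png

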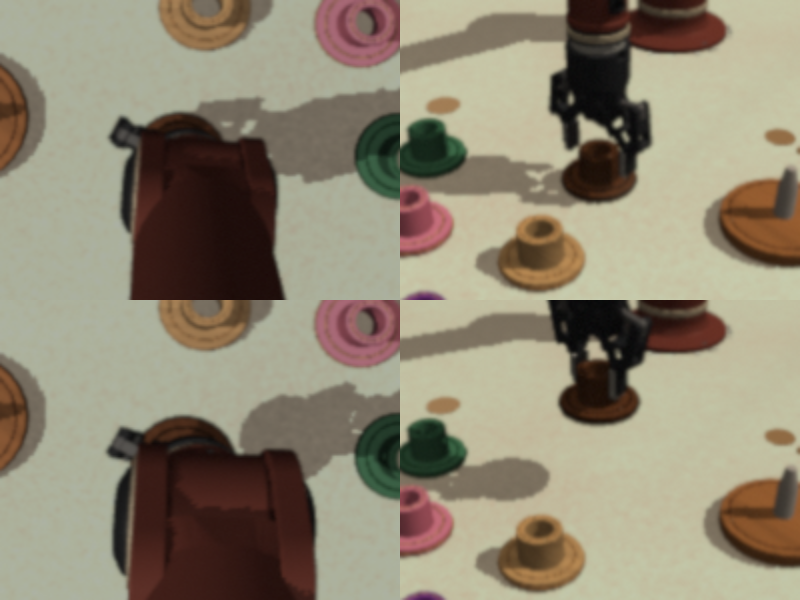

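The walnut hub is held level: the opening of 0.604 is about 51 mm, and the flange sits clear at scene (260,200). I'll carry it over the spigot and check where it hangs in the hand.

```bash
python3 - <<'E'
from mv import *
arm.line_to([.535,.205,.205],velocity=.2); arm.pause(.2); st('over')
snap('o1')
from fit import *
I={n:cv2.imread(f'pics/{n}_o1.png') for n in('top','scene')}
p=arm.read_tool_pos()
vis=[]
for n in I:
    v=I[n]
    c,_=cv2.findContours((render(n,p[0],p[1],p[2]-.092,HUB)>.5).astype(np.uint8),0,1);cv2.drawContours(v,c,-1,(0,255,0),1)
    u=proj(n,[[p[0],p[1],p[2]-.07]])[0].astype(int);print(n,u)
    vis.append(cv2.resize(v[u[1]-50:u[1]+60,max(u[0]-65,0):u[0]+65],(400,338)))
cv2.imwrite('pics/o1.png',np.hstack(vis))
E
```

```text
over t 6.9 p [0.5351 0.2038 0.2051] F [ 0.3 -0.4 -0.5] op 0.601
top [141 234]
scene [357 155]
```

View pics/o1.png

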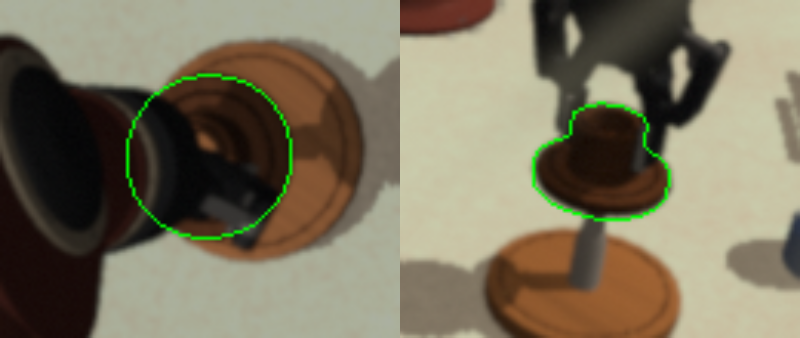

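```bash
python3 - <<'E'
from mv import *
for z in (.178,.168,.158,.145,.130,.118,.1145):
    arm.line_to([.535,.205,z],velocity=.1)
    F=np.array(arm.read_ft_force()); st(z)
    if np.linalg.norm(F)>8: print('contact');break
snap('d1')
from fit import *
s=cv2.imread('pics/scene_d1.png');t=cv2.imread('pics/top_d1.png')
cv2.imwrite('pics/d1.png',np.hstack([cv2.resize(t[170:300,85:235],(400,346)),cv2.resize(s[120:230,290:420],(400,346))]))
E
```

```text
0.178 t 7.42 p [0.5348 0.2049 0.1776] F [ 0.6  0.8 -1.2] op 0.601
0.168 t 7.67 p [0.5348 0.205  0.1679] F [ 0.3  0.8 -1.3] op 0.602
0.158 t 7.92 p [0.5347 0.2049 0.1578] F [ 0.3 -0.6 -1.1] op 0.595
0.145 t 8.2 p [0.5346 0.2049 0.1447] F [-0.5  0.4 -1.6] op 0.599
0.13 t 8.5 p [0.5347 0.2049 0.1297] F [-0.1  0.1 -1.2] op 0.6
0.118 t 8.77 p [0.5347 0.2049 0.1179] F [ 0.6 -1.  -1.3] op 0.601
0.1145 t 9.02 p [0.535  0.205  0.1146] F [ 0.2 -0.1 -1.5] op 0.603
```

View pics/d1.png

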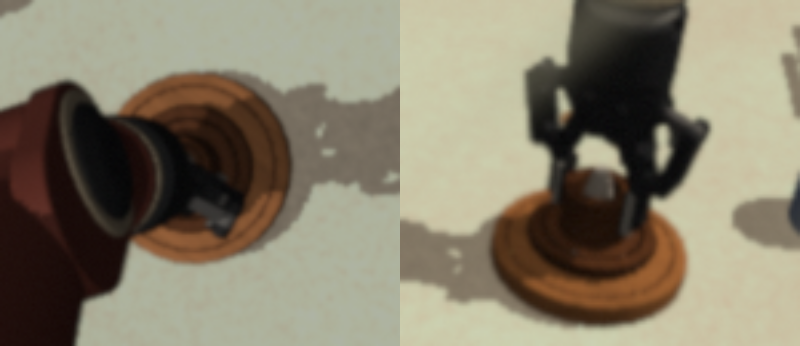

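The spigot is through the bore, visible inside the hub at about scene (354,180), with no lateral force. I'll lower it the last millimetres until it touches.

```bash
python3 - <<'E'
from mv import *
z=.1145
while z>.104:
    z-=.001
    arm.line_to([.535,.205,z],velocity=.02); arm.pause(.1)
    F=arm.read_ft_force(); st(round(z,4))
    if F[2]>4: break
arm.move_gripper(1.0); st('open')
arm.line_to([.535,.205,.20],velocity=.12); st('up')
arm.movep([.6535,-.0575,.205],q(np.radians(60))); st('over maple')
snap('r1')
from fit import *
s=cv2.imread('pics/scene_r1.png');t=cv2.imread('pics/top_r1.png')
for n,v in (('top',t),('scene',s)):
  m=(render(n,.535,.205,.02,HUB)>.5).astype(np.uint8);c,_=cv2.findContours(m,0,1);cv2.drawContours(v,c,-1,(0,255,0),1)
cv2.imwrite('pics/r1.png',np.hstack([cv2.resize(t[130:280,85:325],(400,250)),cv2.resize(s[110:260,190:430],(400,250))]))
E
```

```text
0.1135 t 9.47 p [0.535  0.205  0.1135] F [-0.3 -0.  -0.6] op 0.601
0.1125 t 9.82 p [0.5352 0.2051 0.1127] F [-0.  -0.6  1.3] op 0.601
0.1115 t 10.17 p [0.5352 0.2051 0.1127] F [-1.2 -1.   7.8] op 0.603
open t 10.61 p [0.5349 0.205  0.1113] F [-0.5  0.3 -0.5] op 1.002
up t 11.49 p [0.5345 0.2048 0.1993] F [-0.3  0.6 -0.8] op 1.002
over maple t 12.6 p [ 0.6532 -0.0544  0.2045] F [-0.4  1.   0.2] op 1.002
```

View pics/r1.png

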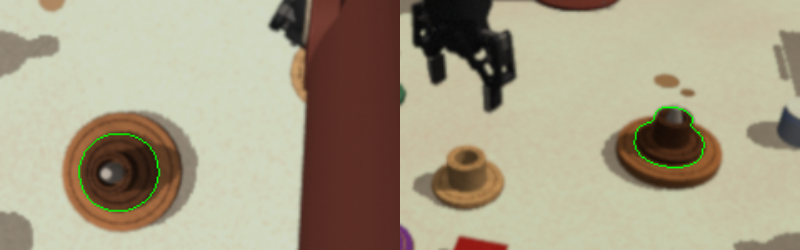

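The walnut hub is seated: contact came at TCP z = 0.1127, as expected for home (0.112), and its outline matches the prediction. The maple hub hasn't moved and is at about scene (230,215). Next I'll grasp it.

```bash
python3 - <<'E'
from mv import *
x,y=.6535,-.0575
arm.line_to([x,y,.092],velocity=.1); st('down')
arm.move_gripper(0.0,40); st('grip')
arm.line_to([x,y,.255],velocity=.12); st('up')
arm.line_to([.535,.205,.235],velocity=.2); arm.pause(.3); st('over')
snap('o2')
from fit import *
p=arm.read_tool_pos();vis=[]
for n in('top','scene'):
    v=cv2.imread(f'pics/{n}_o2.png')
    c,_=cv2.findContours((render(n,p[0],p[1],p[2]-.092,HUB)>.5).astype(np.uint8),0,1);cv2.drawContours(v,c,-1,(0,255,0),1)
    u=proj(n,[[p[0],p[1],p[2]-.07]])[0].astype(int)
    vis.append(cv2.resize(v[u[1]-50:u[1]+60,max(u[0]-65,0):u[0]+65],(400,338)))
cv2.imwrite('pics/o2.png',np.hstack(vis))
E
```

```text
down t 13.98 p [ 0.6541 -0.0575  0.0929] F [-0.5 -0.4 -0.1] op 1.001
grip t 14.4 p [ 0.654  -0.0574  0.0929] F [-1.3  0.7  3.7] op 0.596
up t 15.91 p [ 0.6531 -0.0574  0.254 ] F [ 0.6  0.2 -1. ] op 0.59
over t 17.8 p [0.5352 0.2045 0.235 ] F [-0.2  0.2 -1.5] op 0.597
```

View pics/o2.png

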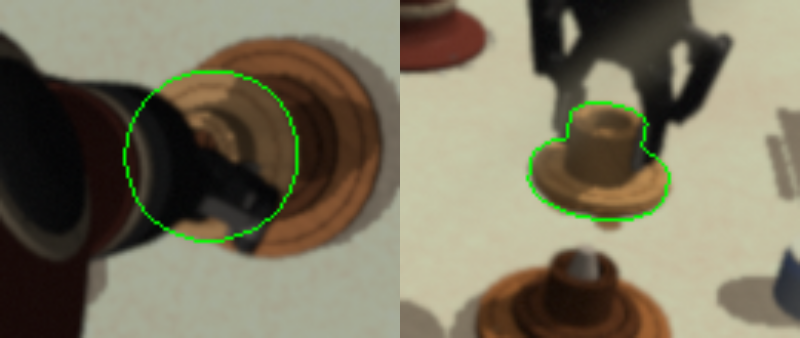

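The maple hub hangs where predicted, matching its outline at about scene (357,145), directly above the spigot. I'll lower it.

```bash
python3 - <<'E'
from mv import *
for z in (.190,.181,.176,.171,.1665,.165,.164,.163,.162,.161,.160):
    arm.line_to([.535,.205,z],velocity=.1 if z>.17 else .02); arm.pause(.1)
    F=np.array(arm.read_ft_force()); st(z)
    if np.linalg.norm(F)>4.5: print('contact');break
snap('d2')
from fit import *
vis=[]
for n in('top','scene'):
    v=cv2.imread(f'pics/{n}_d2.png')
    c,_=cv2.findContours((render(n,.535,.205,.07,HUB)>.5).astype(np.uint8),0,1);cv2.drawContours(v,c,-1,(0,255,0),1)
    vis.append(v)
cv2.imwrite('pics/d2.png',np.hstack([cv2.resize(vis[0][170:300,85:235],(400,346)),cv2.resize(vis[1][110:220,290:420],(400,346))]))
E
```

```text
0.19 t 18.6 p [0.5356 0.2052 0.1908] F [ 1.1 -0.  -1.7] op 0.595
0.181 t 18.95 p [0.5351 0.2051 0.1813] F [ 0.   1.1 -1.2] op 0.596
0.176 t 19.3 p [0.535 0.205 0.176] F [ 0.1 -1.4 -2.2] op 0.592
0.171 t 19.65 p [0.535  0.205  0.1709] F [-0.  -0.3 -2. ] op 0.595
0.1665 t 20.12 p [0.535  0.205  0.1665] F [ 0.2 -0.2 -1.2] op 0.597
0.165 t 20.48 p [0.535 0.205 0.165] F [ 0.5  0.  -1.2] op 0.595
0.164 t 20.82 p [0.535 0.205 0.164] F [ 0.3  0.6 -1.7] op 0.593
0.163 t 21.18 p [0.535 0.205 0.163] F [-0.1  0.3 -1.8] op 0.594
0.162 t 21.52 p [0.535  0.205  0.1628] F [-2.8 -0.3  5.5] op 0.598
contact
```

View pics/d2.png

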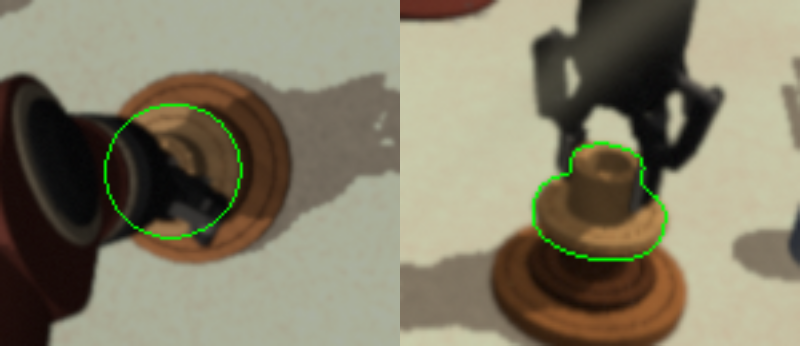

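The maple hub touched at TCP z = 0.1628, about the expected home height (0.162). Its outline matches and the walnut flange is directly beneath. I'll release and back off.

```bash
python3 - <<'E'
from mv import *
arm.move_gripper(1.0); st('open')
arm.line_to([.535,.205,.28],velocity=.12); st('up')
arm.movep([.46,-.12,.30],q(np.radians(60))); arm.pause(.3); st('away')
snap('f')
from fit import *
vis=[]
for n in('top','scene'):
    v=cv2.imread(f'pics/{n}_f.png')
    m=((render(n,.535,.205,.02,HUB)>.5)|(render(n,.535,.205,.07,HUB)>.5)).astype(np.uint8)
    c,_=cv2.findContours(m,0,1);cv2.drawContours(v,c,-1,(0,255,0),1)
    vis.append(v)
cv2.imwrite('pics/f.png',np.vstack([np.hstack([cv2.resize(vis[0][170:300,85:235],(400,346)),cv2.resize(vis[1][110:220,290:420],(400,346))]),np.hstack([cv2.resize(vis[0],(333,250)),cv2.resize(vis[1],(333,250)),np.zeros((250,134,3),np.uint8)])]))
E
```

```text
open t 22.07 p [0.535  0.205  0.1618] F [ 0.5 -0.1  0.1] op 1.002
up t 23.2 p [0.5345 0.2049 0.2792] F [ 0.2 -0.6 -1.5] op 0.999
away t 24.77 p [ 0.4603 -0.1192  0.2999] F [ 0.7 -0.2 -0.4] op 1.002
```

View pics/f.png

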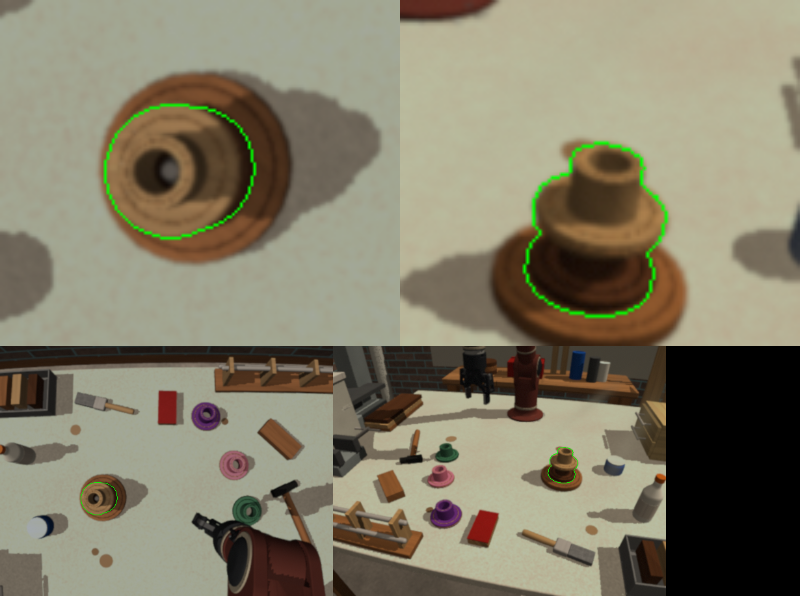

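Both hubs are stacked and level on their predicted outlines. In the top view the spigot tip shows in the maple bore at about (149,234). The green hub is still at about (380,253), and the gripper touches nothing. Handing in.

```bash
python3 -c "
from station import ticket
print(ticket.finish_job())"
```

```text
the job is handed in; nothing more can be done
None
```

The finishing stand is loaded: the walnut hub is fully home on the board, and the maple hub sits fully home on top of it, both flange down over the spigot. I lowered each hub to light contact, about 5–8 N, before opening the gripper.

- **Seating:** contact came at TCP z = 0.1127 m for walnut and 0.1628 m for maple, within 1 mm of the expected 0.112 and 0.162. In the last pictures both hubs are level and match their predicted outlines, and the spigot shows in the maple bore.
- **Left alone:** the green hub is where it started, and the gripper was clear of everything.
- **Limits:** I handed in at about 25 s of the 64 s. The highest wrist force I read was about 8 N.
- **Disagreement:** early position fits from the scene camera alone were 4–8 mm off the top-camera fits, worst for the walnut hub, probably because dark lower rims were lost from its outlines. I used positions near the top-camera and combined fits, cross-checked on the spigot tip. Later checks agreed with them, and no check failed.

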